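# Change the oil filter cartridge, with the new one behind stock in the bin

## Robot

A 6-joint arm with a two-finger parallel gripper is mounted at the origin on the work surface. World frame = base frame: x ahead of the robot, y to its left, z up, the work surface at z = 0. Lengths are in m, angles in degrees, forces in N, time in s.
With the tool pointing down it reaches from about 0.25 to 0.725 m from the base axis. Payload 9.7 kg.
Tool frame: the origin (TCP) lies at the very end of the fingers, on their centre line; the grasp point (between the pads) lies 19 mm behind it; z points along the fingers, y is the line along which they close (so a half turn about z gives the same grasp; the last joint's range is limited). The gripper opens to 85 mm and grips with 20 to 120 N. Pads are 22 mm wide; open, the fingers measure 114 mm over their backs; the gripper's body (76 mm by 85 mm) begins 54 mm behind the grasp point. The pads swing forward as they close: fully open they stand 13 mm farther back than shut.
Start: joints at [73.969, 4.979, 10.078, 95.1, 0, 90], TCP at [0.152, 0.529, 0.231] pointing down, gripper open.
Joint ranges: [-179.16, 179.16], [-48.56, 103.87], [-65.8, 70.77], [-126.05, 130.52], [-82.76, 87.17], [-180, 180]. Speed limits (degrees/s): [127.2, 127.2, 147.25, 180, 180, 180].

## Interface

Orientations are given as [roll, pitch, yaw] about the fixed x, y, z axes, in that order (R = Rz(yaw) Ry(pitch) Rx(roll)).
In Python, from workcell import bot gives the robot as it stands.
- The arm moves only by the tool arm_command, never from a script. Its argument "series" is a list of rows, each a list of 4 numbers: the shift along the tool's x, y, z in m, then the turn about the tool's z in rad. A call has exactly 5 rows; each row is the pose to reach, as a shift and turn from the pose commanded when the call began, along the tool's axes at that moment; what a row does not reach only later rows make up. A row lasts 1/10 s, in which the tool goes at most 50 mm and 8.59 degrees, less where a joint would pass 70% of its speed; a pose out of reach is approached as far as the arm can. A call with a gripper value outside its range is refused whole. "hand" is the finger opening in m, from 0 to 0.0854, set as the call begins (left out, the last holds). The fingers move at their own pace and stop on an object; "grip_force" is the grip in N (left out, the last holds). Time passes only in rows, so rows that repeat a pose let the fingers close, or fill a call up. It gives the time, the measured TCP pose, the force, the opening and the grip force at its end, in the units of the state.
- bot.get_obs(): the state, without advancing time (a new reading comes with each control period).
- bot.camera(name): name is "side" or "top" or "wrist"; returns a dict with "color" (480x640x3 uint8, blue, green, red), "camera_matrix" (3x3 intrinsics, pixels), "xyz" and "orientation" of the camera in the world; the wrist camera has in their place "T_tool_cam" (4x4, takes a point from camera to tool coordinates, whose origin is the TCP and whose axes are the flange's). Camera axes: x right, y up, looking along -z (the intrinsics and any distortion apply to the point x, -y, -z); pixel columns grow to the right and rows downward; lengths in m; the calibration is good to about 2 mm. The wrist camera is an equidistant fisheye: a pixel r from the principal point sees the ray r / f radians off the axis. A picture is of the moment at which its call begins: read the wrist's pose just before it. There is no depth.
- bot.job_done(): hands the job in; it is judged then, once.
Trained networks look in the newest picture that a camera, given by its name, has taken for a name from the list of things; names that differ only in an ending like _2 or _b are one class to them, and where a whole thing is asked for, a point or a joint stands for the part that bears it (a point fixed in the world has none). Each returns a list of dicts, best first, with "confidence" (0 to 1); they miss things now and then, are a little off and sometimes report something else, mostly with a low value. They report only what shows in the picture. A call takes as long as a camera call.
- bot.find_in(camera, target): "location" ([column, row] in pixels, amid what is visible of it).
- bot.mark_of(camera, target): "location" ([column, row] in pixels: a listed point, or the origin of a listed thing).
The state is a dict: "time": time; "q": joint angles; "qd": joint speeds; "joint_efforts": joint torques, N m; "ee_pos": TCP position; "tcp_rot": TCP orientation; "wrist_force": force on the tool from outside, world axes, zero at the start; "torque": the same for the moment, N m; "opening": finger opening in m; "grasp_force": force on a finger pad.
Only numpy, scipy, OpenCV 4.12 (cv2) and the standard library are available. Lean on these libraries where they do the work, as an engineer would, in place of code of your own. Each camera call takes 0.05 s, during which the arm holds its last target. There are 200 camera calls.

## Task

Change the oil filter cartridge: take the used one out of the aluminium filter housing and stand it upright in the steel drip tray; clear the bottle and the spray can out of the stock bin by standing them both on the rubber mat, so that you can fetch the new cartridge from behind them and set it upright, fully down in the bowl of the housing. Only then put the bottle and the spray can back in the bin, upright and each where it stood before. Set things down rather than dropping them, tip nothing over, and leave the housing cap and the wrench where they lie.

Things in the scene. Friction and masses are not known exactly. Their poses are not given: they have to be found in the camera images.
- housing: Aluminium oil filter housing, fixed: flange 112 x 92 x 8 mm with a round upright bowl, 97 mm across, rim 50 mm above the bench, bore 76 mm, floor 8 mm above the bench; a 12 mm pin, 16 mm tall, stands on the floor's centre. Pipe stub at its +y side, 67 mm from the axis. The used cartridge stands loosely in it, 38 mm above the rim. Origin on the bowl's axis at the bench, z up.
- bin: Blue stock bin, fixed, 154 (x) x 158 (y) mm outside, walls and floor 4 mm; side and back (+x) walls 70 mm high, front (-x) lip 24 mm. Bottle and spray can stand side by side along y, either way round, in its front half; the new cartridge close behind them in the middle, about 45 mm clear of each side wall. Origin at the centre of its underside, z up, front towards -x.
- mat: Black rubber mat, 200 mm (x) by 130 mm (y), 4 mm thick, lying fixed and empty on the bench: the side area. Origin at the centre of its underside, z up.
- tray: Steel drip tray fixed on the bench, empty, 170 mm (x) by 130 mm (y) outside, 28 mm high, 3 mm walls and floor. Origin at the centre of its underside, z up.
- used_filter: Used oil filter cartridge, dark oil-soaked paper pleats between black end rings, standing in the housing; about 110 g, 60 mm across and 80 mm tall, upright, with a 32 mm open bore; may be gripped across its outside anywhere near the top. Its origin is the centre of its underside, z up.
- new_filter: New oil filter cartridge, clean paper pleats between black end rings, standing in the bin behind the bottle and the spray can; about 80 g, the same shape as the used one: 60 mm across and 80 mm tall, upright, with a 32 mm open bore; may be gripped across its outside anywhere near the top. Its origin is the centre of its underside, z up.
- bottle: White plastic fluid bottle, 58 mm across and 138 mm tall, sloping shoulder from 92 to 106 mm, black ribbed screw cap 38 mm across from 108 to 138 mm (grip it by the cap); about 280 g. Its origin is the centre of its underside, z up.
- spray_can: Small metal spray can, 53 mm across and 150 mm tall, with a smooth white cap 43 mm across from 110 to 150 mm (grip it by the cap); about 220 g. Its origin is the centre of its underside, z up.
- housing_cap: Bystander: black plastic screw cap of the filter housing, 86 mm across, 46 mm tall with a hexagon on top, loose on the bench near the robot. To be left alone. Its origin is the centre of its underside, z up.
- wrench: Bystander: 200 mm steel wrench lying loose at the far side of the bench, along its own x. To be left alone. Origin at the centre of its underside.

How it is judged:
By the outcome, as a careful person would: the job done as asked, in the order asked, and still so for the second after the job is handed in, with the robot touching nothing.
It also fails if it takes over 136 s, if anything falls off the work surface, if the arm or the gripper's body presses on something with over 40 N, if the wrist force passes 120 N, or if a joint passes its speed limit or range.

## Working session

There is one attempt and no reset: what is moved stays moved. The work goes in short steps, Python scripts to look and compute and a tool call to move; the robot and the scene stay as the last step left them, time stands still between calls to the robot, and variables do not carry over. Pictures are saved under pics/ and viewed, at most 14 in all, crops included, and the job is handed in when it is done.

Besides the shell and the picture viewer there is one more tool, called by a JSON object that holds its "api" and its "payload". arm_command: Moves the arm, as the interface text tells. Its arguments: {"type":"object","properties":{"series":{"type":"array"},"hand":{"type":"number"},"grip_force":{"type":"number"}},"required":["series"]}

```bash
ls; mkdir -p pics
cat > h.py <<'E'
import numpy as np, cv2
from scipy.spatial.transform import Rotation as R
from workcell import bot
def ray(cam, px, st=None):
    """world origin and direction of pixel"""
    K=np.array(cam["camera_matrix"]); u=(px[0]-K[0,2])/K[0,0]; v=(px[1]-K[1,2])/K[1,1]
    if "T_tool_cam" in cam:
        r=np.hypot(u,v); s=np.sin(r)/r if r>1e-9 else 1
        d=np.array([u*s,-v*s,-np.cos(r)])
        T=np.array(cam["T_tool_cam"]); Rt=R.from_euler('xyz',st["tcp_rot"],degrees=True).as_matrix()
        return np.array(st["ee_pos"])+Rt@T[:3,3], Rt@T[:3,:3]@d
    D=cam.get("distortion")
    d=np.array([u,-v,-1.0])
    return np.array(cam["xyz"]), R.from_euler('xyz',cam["orientation"],degrees=True).as_matrix()@d
def atz(cam,px,z,st=None):
    o,d=ray(cam,px,st); return o+d*(z-o[2])/d[2]
E
python3 - <<'E'
from h import *
st=bot.get_obs(); print(st)
Z=dict(housing=0,bin=0,mat=0,tray=0,used_filter=.008,new_filter=.004,bottle=.004,spray_can=.004,housing_cap=0,wrench=0)
for n in ("top","side"):
    c=bot.camera(n); print(n,[k for k in c],c["xyz"],c["orientation"]); cv2.imwrite(f"pics/{n}.png",c["color"])
    for t in Z:
        m=bot.mark_of(n,t)[:2]; f=bot.find_in(n,t)[:1]
        print(t,[(np.round(a["location"]),round(a["confidence"],2),np.round(atz(c,a["location"],Z[t]),3)) for a in m],[(np.round(a["location"]),round(a["confidence"],2)) for a in f])
E
```

```text
pics
{'time': 0.0, 'q': array([7.39705002e+01, 5.01314112e+00, 1.00351930e+01, 9.51000503e+01,
       1.24895756e-03, 8.99998132e+01]), 'qd': array([-0.06444016,  0.03358217, -0.07765873, -0.02351396,  0.05939587,
        0.02735494]), 'joint_efforts': array([-7.84336316e-04, -5.20379233e+01,  4.64814019e+01,  1.56145217e-02,
       -4.10439554e-05,  1.09933033e-06]), 'ee_pos': array([0.15180433, 0.52840021, 0.23057011]), 'tcp_rot': array([-1.79922002e+02, -1.24921074e-03,  1.63970685e+02]), 'wrist_force': array([-0.38387554,  0.36566517,  0.19559883]), 'torque': array([-0.00582011,  0.01769244,  0.06084407]), 'grasp_force': 0.0, 'opening': 0.08549081435279961}
top ['color', 'camera_matrix', 'xyz', 'orientation'] [ 0.46440551 -0.0287884   1.08265792] [  6.49978064   0.96998006 -88.97640336]
housing [(array([366., 237.]), 0.78, array([ 0.579, -0.116,  0.   ])), (array([167., 282.]), 0.67, array([0.467, 0.338, 0.   ]))] [(array([366., 236.]), 0.95)]
bin [(array([264., 221.]), 0.57, array([0.611, 0.12 , 0.   ]))] [(array([263., 208.]), 0.68)]
mat [(array([170., 278.]), 0.89, array([0.47
[... 1352 characters left out ...]
   ]))] [(array([399., 398.]), 0.95)]
used_filter [(array([356., 283.]), 0.59, array([ 0.59 , -0.118,  0.008]))] [(array([356., 257.]), 0.9)]
new_filter [(array([302., 216.]), 0.74, array([0.645, 0.111, 0.004]))] [(array([303., 193.]), 0.93)]
bottle [(array([177., 204.]), 0.69, array([0.467, 0.319, 0.004])), (array([281., 232.]), 0.58, array([0.578, 0.094, 0.004]))] [(array([278., 198.]), 0.68)]
spray_can [(array([268., 217.]), 0.83, array([0.587, 0.153, 0.004]))] [(array([261., 179.]), 0.87)]
housing_cap [(array([224., 305.]), 0.69, array([ 0.383, -0.001,  0.   ]))] [(array([222., 302.]), 0.62)]
wrench [(array([379., 209.]), 0.71, array([0.786, 0.028, 0.   ]))] [(array([377., 210.]), 0.65)]
```

View pics/top.png

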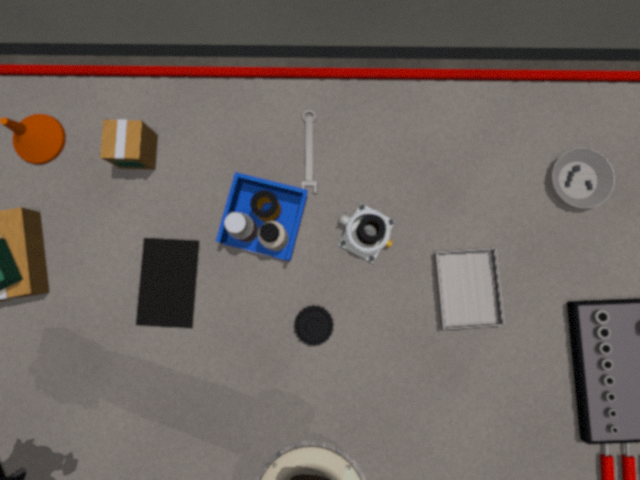

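View pics/side.png

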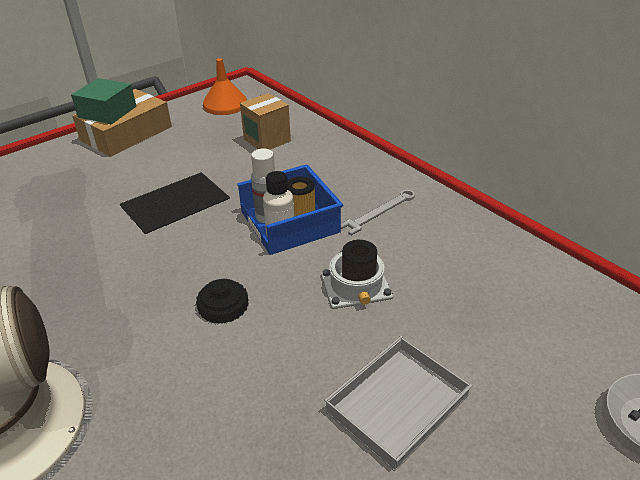

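The top view shows the bin at (263,215), yawed about -11°, with the can's white cap left at (240,222) and the bottle's black cap right at (272,235). The new filter is behind them at (265,204), the housing with the used filter at (368,230), the mat at (168,282) and the tray at (468,290). The side view agrees, and both fit the network marks. I'm moving to the housing now.

{"api": "arm_command", "payload": {"series": [[-0.0275, -0.0233, 0, 0.1291], [-0.055, -0.0466, 0, 0.2582], [-0.0825, -0.07, 0, 0.3873], [-0.11, -0.0933, 0, 0.5164], [-0.1375, -0.1166, 0, 0.6455]], "hand": 0.085}}

```text
time: 2.6
ee_pos: [0.2523, 0.3773, 0.2313]
tcp_rot: [180.0, -0.0, 126.7]
wrist_force: [0.2, 0.4, -0.5]
opening: 0.0849
grasp_force: 0.0
```

{"api": "arm_command", "payload": {"series": [[-0.036, -0.0021, 0, 0.1291], [-0.072, -0.0042, 0, 0.2582], [-0.108, -0.0062, 0, 0.3873], [-0.144, -0.0083, 0, 0.5164], [-0.18, -0.0104, 0, 0.6455]]}}

```text
time: 3.1
ee_pos: [0.3524, 0.2272, 0.2315]
tcp_rot: [180.0, -0.0, 89.7]
wrist_force: [0.9, 1.2, -0.1]
opening: 0.0855
grasp_force: 0.0
```

{"api": "arm_command", "payload": {"series": [[-0.035, 0.024, 0, 0], [-0.07, 0.048, 0, 0], [-0.105, 0.072, 0, 0], [-0.139, 0.096, 0, 0], [-0.1735, 0.12, 0, 0]]}}

```text
time: 3.6
ee_pos: [0.4726, 0.0533, 0.2315]
tcp_rot: [180.0, -0.0, 90.0]
wrist_force: [0.7, -0.2, 0.2]
opening: 0.0849
grasp_force: 0.0
```

```bash
cat > look.py <<'E'
from h import *
import sys
# usage: look.py name thing:zmark ...
st=bot.get_obs(); c=bot.camera("wrist"); cv2.imwrite(f"pics/{sys.argv[1]}.png",c["color"])
print("t",round(st["time"],2),np.round(st["ee_pos"],4),np.round(st["tcp_rot"],2))
for a in sys.argv[2:]:
    t,z=a.split(":")
    print(t,[(np.round(m["location"]),round(m["confidence"],2),np.round(atz(c,m["location"],float(z),st),4)) for m in bot.mark_of("wrist",t)[:2]])
E
python3 look.py w1 bin:0 bottle:.004 spray_can:.004 new_filter:.004 housing:0 used_filter:.008 mat:0
python3 -c "
from h import *
c=bot.camera('wrist');print(c['T_tool_cam'],c['camera_matrix'])"
```

```text
t 3.6 [0.4726 0.0533 0.2315] [ 1.7996e+02 -1.0000e-02  8.9990e+01]
bin [(array([452., 149.]), 0.75, array([0.6127, 0.1155, 0.    ]))]
bottle [(array([418., 170.]), 0.6, array([0.5747, 0.0919, 0.004 ]))]
spray_can [(array([434., 108.]), 0.62, array([0.5903, 0.1569, 0.004 ]))]
new_filter [(array([472., 154.]), 0.86, array([0.6335, 0.1117, 0.004 ])), (array([229., 254.]), 0.38, array([0.3787, 0.003 , 0.004 ]))]
housing [(array([414., 343.]), 0.67, array([ 0.5888, -0.1116,  0.    ]))]
used_filter [(array([417., 349.]), 0.88, array([ 0.591 , -0.1158,  0.008 ]))]
mat []
[[ 5.37377734e-04  9.58240341e-01  2.85963565e-01  7.31519954e-02]
 [ 9.99999738e-01 -6.53351386e-04  3.10144622e-04 -8.52977594e-04]
 [ 4.84027779e-04  2.85963323e-01 -9.58240441e-01 -1.40897297e-01]
 [ 0.00000000e+00  0.00000000e+00  0.00000000e+00  1.00000000e+00]] [[371.64829954   0.         316.29362843]
 [  0.         371.64829954 241.4761938 ]
 [  0.           0.           1.        ]]
```

View pics/w1.png

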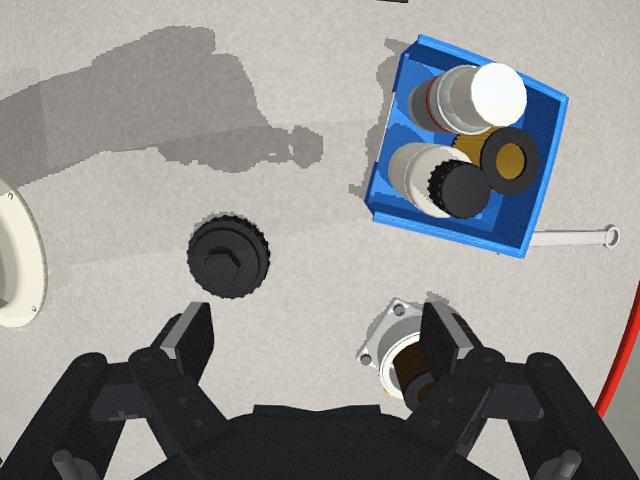

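The wrist view shows the can's cap at (499,95), the bottle's cap at (460,190), the new filter's ring at (510,160), the housing at bottom right, and the bin's rim corners at (420,38), (567,97), (523,256) and (370,215).

Run:
```python
from h import *
st=bot.get_obs(); c=bot.camera("wrist")
for n,p,z in [("can",(499,95),.154),("bot",(466,189),.142),("new",(510,160),.084),("backL",(566,97),.07),("backR",(523,256),.07),("sideL",(420,38),.07)]:
    print(n,np.round(atz(c,p,z,st),4))
```

```text
can [0.5844 0.1597 0.154 ]
bot [0.5692 0.0967 0.142 ]
new [0.6343 0.1154 0.084 ]
backL [0.7041 0.1806 0.07  ]
backR [0.6694 0.0247 0.07  ]
sideL [0.5553 0.2134 0.07  ]
```

{"api": "arm_command", "payload": {"series": [[-0.034, 0.024, 0, 0], [-0.068, 0.047, 0, 0], [-0.102, 0.071, 0, 0], [-0.136, 0.095, 0, 0], [-0.17, 0.118, 0, 0]]}}

```text
time: 4.6
ee_pos: [0.5907, -0.1157, 0.2315]
tcp_rot: [180.0, 0.0, 90.1]
wrist_force: [0.8, 0.6, 0.1]
opening: 0.0845
grasp_force: 0.0
```

```bash
python3 look.py w2 housing:0 used_filter:.008 tray:0 bin:0
```

```text
t 4.6 [ 0.5907 -0.1157  0.2315] [179.97   0.    90.07]
housing [(array([315., 205.]), 0.84, array([ 0.5889, -0.1144,  0.    ]))]
used_filter [(array([315., 213.]), 0.97, array([ 0.5882, -0.1217,  0.008 ])), (array([219., 379.]), 0.41, array([ 0.4682, -0.331 ,  0.008 ]))]
tray [(array([218., 381.]), 0.92, array([ 0.4646, -0.3399,  0.    ]))]
bin []
```

View pics/w2.png

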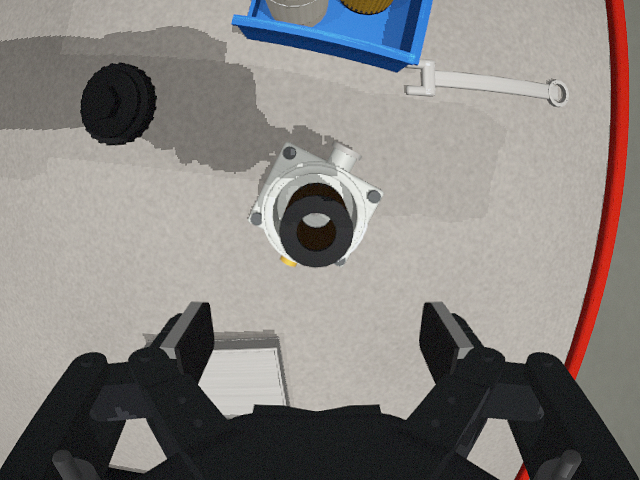

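Close view: the used filter's ring is at (317,230) and the bowl's rim is about (316,212). The pipe stub is at (345,157), out of the fingers' way, and the corner of the tray shows at (240,380).

Run:
```python
from h import *
st=bot.get_obs(); c=bot.camera("wrist")
for n,p,z in [("used",(317,231),.088),("usedL",(280,231),.088),("usedR",(354,231),.088),("rimL",(257,216),.05),("rimR",(376,216),.05),("rimtop",(316,163),.05)]:
    print(n,np.round(atz(c,p,z,st),4))
```

```text
used [ 0.5892 -0.1172  0.088 ]
usedL [ 0.5598 -0.1172  0.088 ]
usedR [ 0.6185 -0.1172  0.088 ]
rimL [ 0.5355 -0.1135  0.05  ]
rimR [ 0.642  -0.1133  0.05  ]
rimtop [ 0.5883 -0.0665  0.05  ]
```

{"api": "arm_command", "payload": {"series": [[-0.0015, -0.0015, 0.04, 0], [-0.0015, -0.0015, 0.08, 0], [-0.0015, -0.0015, 0.12, 0], [-0.0015, -0.0015, 0.155, 0], [-0.0015, -0.0015, 0.171, 0]]}}

```text
time: 5.4
ee_pos: [0.5863, -0.1147, 0.0574]
tcp_rot: [-179.8, -0.0, 90.1]
wrist_force: [0.2, 0.1, -0.1]
opening: 0.0851
grasp_force: 0.0
```

{"api": "arm_command", "payload": {"series": [[0, 0, 0, 0], [0, 0, 0, 0], [0, 0, 0, 0], [0, 0, 0, 0], [0, 0, 0, 0]], "hand": 0.05, "grip_force": 40}}

```text
time: 5.9
ee_pos: [0.5891, -0.1165, 0.0618]
tcp_rot: [179.9, 0.0, 90.0]
wrist_force: [-0.3, 0.8, 5.7]
opening: 0.0592
grasp_force: 43.8
```

{"api": "arm_command", "payload": {"series": [[0, 0, 0, 0], [0, 0, -0.002, 0], [0, 0, -0.01, 0], [0, 0, -0.03, 0], [0, 0, -0.05, 0]]}}

```text
time: 6.4
ee_pos: [0.5879, -0.1165, 0.1108]
tcp_rot: [-179.9, -0.0, 90.0]
wrist_force: [0.9, -0.5, -1.1]
opening: 0.0594
grasp_force: 43.4
```

{"api": "arm_command", "payload": {"series": [[-0.01, -0.005, -0.025, 0], [-0.045, -0.024, -0.04, 0], [-0.088, -0.048, -0.04, 0], [-0.13, -0.07, -0.04, 0], [-0.17, -0.092, -0.04, 0]]}}

```text
time: 6.9
ee_pos: [0.4953, -0.288, 0.1509]
tcp_rot: [180.0, 0.0, 90.0]
wrist_force: [1.2, 0.0, -1.5]
opening: 0.0593
grasp_force: 43.5
```

{"api": "arm_command", "payload": {"series": [[-0.035, -0.02, 0, 0], [-0.0565, -0.031, 0.01, 0], [-0.0565, -0.031, 0.035, 0], [-0.0565, -0.031, 0.06, 0], [-0.0565, -0.031, 0.077, 0]]}}

```text
time: 7.4
ee_pos: [0.4645, -0.343, 0.0719]
tcp_rot: [-179.9, -0.1, 89.9]
wrist_force: [-0.3, 0.5, -1.3]
opening: 0.0592
grasp_force: 43.5
```

{"api": "arm_command", "payload": {"series": [[0, 0, 0.008, 0], [0, 0, 0.013, 0], [0, 0, 0.017, 0], [0, 0, 0.0178, 0], [0, 0, 0.0178, 0]]}}

```text
time: 7.9
ee_pos: [0.4657, -0.3433, 0.0568]
tcp_rot: [179.9, 0.1, 90.0]
wrist_force: [-1.0, 1.0, 4.6]
opening: 0.0591
grasp_force: 43.9
```

{"api": "arm_command", "payload": {"series": [[0, 0, 0, 0], [0, 0, 0, 0], [0, 0, 0, 0], [0, 0, -0.015, 0], [0, 0, -0.05, 0]], "hand": 0.085}}

```text
time: 8.4
ee_pos: [0.464, -0.342, 0.104]
tcp_rot: [-179.8, -0.2, 90.0]
wrist_force: [1.1, 0.2, -0.3]
opening: 0.0854
grasp_force: 0.0
```

{"api": "arm_command", "payload": {"series": [[0, 0, -0.045, 0], [0.01, 0.002, -0.09, 0], [0.04, 0.009, -0.12, 0], [0.083, 0.02, -0.13, 0], [0.128, 0.03, -0.13, 0]]}}

```text
time: 8.9
ee_pos: [0.496, -0.2144, 0.239]
tcp_rot: [179.8, 0.1, 89.9]
wrist_force: [0.4, 0.3, -0.0]
opening: 0.0853
grasp_force: 0.0
```

{"api": "arm_command", "payload": {"series": [[0.045, 0.011, 0, 0], [0.092, 0.022, 0, 0], [0.139, 0.034, 0, 0], [0.186, 0.045, 0, 0], [0.23, 0.055, 0, 0]]}}

```text
time: 9.4
ee_pos: [0.5504, 0.0172, 0.2369]
tcp_rot: [179.9, -0.0, 90.0]
wrist_force: [0.3, -0.9, 0.3]
opening: 0.0847
grasp_force: 0.0
```

{"api": "arm_command", "payload": {"series": [[0.045, 0.011, 0, 0], [0.07, 0.018, 0, 0], [0.08, 0.02, 0, 0], [0.08, 0.02, 0, 0], [0.08, 0.02, 0, 0]]}}

```text
time: 9.9
ee_pos: [0.5701, 0.0942, 0.236]
tcp_rot: [180.0, 0.0, 90.0]
wrist_force: [0.6, 0.7, 0.5]
opening: 0.0851
grasp_force: 0.0
```

```bash
python3 look.py w3 bottle:.004 spray_can:.004 new_filter:.004 bin:0 mat:0
python3 -c "
from h import *
print(bot.camera('side')['color'].shape)
m=bot.mark_of('side','used_filter');print(m)"
```

```text
t 9.9 [0.5701 0.0942 0.236 ] [1.7999e+02 2.0000e-02 8.9980e+01]
bottle [(array([320., 206.]), 0.81, array([0.5734, 0.0939, 0.004 ]))]
spray_can []
new_filter [(array([383., 191.]), 0.64, array([0.6371, 0.1098, 0.004 ]))]
bin [(array([359., 181.]), 0.67, array([0.6126, 0.1193, 0.    ]))]
mat []
(480, 640, 3)
[{'location': [399.1, 405.3], 'confidence': 0.7}]
```

View pics/w3.png

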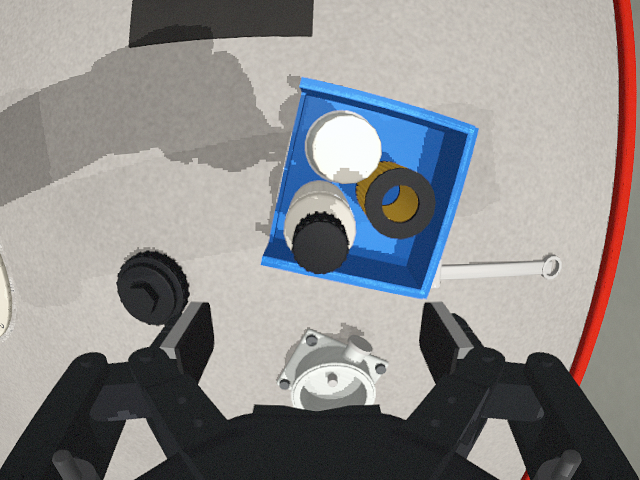

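The wrist view shows the bottle's cap at (320,246), the can's cap at (347,147), the new filter's ring at (401,201), and the back rim of the bin from (477,129) to (427,297). The housing bowl at (332,385) is empty.

Run:
```python
from h import *
st=bot.get_obs(); c=bot.camera("wrist")
for n,p,z in [("bot",(320,246),.142),("can",(346.5,147),.154),("new",(401,202),.084),("backL",(477,129),.07),("backR",(427,297),.07),("sideL",(303,79),.07),("matR",(313,36),.004),("matL",(129,47),.004),("pin",(332,378),.024)]:
    print(n,np.round(atz(c,p,z,st),4))
```

```text
bot [0.5718 0.0946 0.142 ]
can [0.5873 0.1598 0.154 ]
new [0.6382 0.1138 0.084 ]
backL [0.7083 0.1776 0.07  ]
backR [0.6731 0.0219 0.07  ]
sideL [0.5586 0.2132 0.07  ]
matR [0.5661 0.2679 0.004 ]
matL [0.3681 0.2746 0.004 ]
pin [ 0.5877 -0.1046  0.024 ]
```

{"api": "arm_command", "payload": {"series": [[0, 0.002, 0.03, 0], [0, 0.002, 0.06, 0], [0, 0.002, 0.09, 0], [0, 0.002, 0.115, 0], [0, 0.002, 0.124, 0]]}}

```text
time: 10.85
ee_pos: [0.571, 0.0948, 0.1087]
tcp_rot: [-179.8, 0.0, 90.0]
wrist_force: [0.5, -0.4, 0.4]
opening: 0.0849
grasp_force: 0.0
```

{"api": "arm_command", "payload": {"series": [[0, 0, 0, 0], [0, 0, 0, 0], [0, 0, 0, 0], [0, 0, 0, 0], [0, 0, 0, 0]], "hand": 0.03}}

```text
time: 11.35
ee_pos: [0.573, 0.0952, 0.1133]
tcp_rot: [179.9, -0.0, 90.0]
wrist_force: [-1.1, -0.3, 6.6]
opening: 0.0369
grasp_force: 40.1
```

{"api": "arm_command", "payload": {"series": [[0, 0, 0, 0], [0, 0, 0, 0], [0, 0, -0.005, 0], [0, 0, -0.02, 0], [0, 0, -0.045, 0]]}}

```text
time: 11.85
ee_pos: [0.5715, 0.0949, 0.1563]
tcp_rot: [-179.8, 0.0, 90.0]
wrist_force: [0.6, 0.0, -2.0]
opening: 0.0367
grasp_force: 40.6
```

{"api": "arm_command", "payload": {"series": [[0, 0, -0.035, 0], [0, 0, -0.07, 0], [0, 0, -0.105, 0], [0, 0, -0.12, 0], [0.02, -0.004, -0.12, 0]]}}

```text
time: 12.35
ee_pos: [0.5692, 0.1139, 0.2806]
tcp_rot: [179.7, -0.0, 89.9]
wrist_force: [-0.6, 0.7, -3.7]
opening: 0.0365
grasp_force: 40.9
```

{"api": "arm_command", "payload": {"series": [[0.04, -0.009, 0, 0], [0.085, -0.018, 0, 0], [0.13, -0.027, 0, 0], [0.175, -0.037, 0, 0], [0.205, -0.043, 0.005, 0]]}}

```text
time: 12.85
ee_pos: [0.5243, 0.3227, 0.2729]
tcp_rot: [179.9, -0.1, 90.1]
wrist_force: [0.1, 0.0, -3.0]
opening: 0.0373
grasp_force: 40.9
```

{"api": "arm_command", "payload": {"series": [[0.015, -0.003, 0.02, 0], [0.015, -0.003, 0.055, 0], [0.015, -0.003, 0.09, 0], [0.015, -0.003, 0.12, 0], [0.015, -0.003, 0.14, 0]]}}

```text
time: 13.35
ee_pos: [0.5216, 0.3347, 0.1298]
tcp_rot: [-179.9, 0.1, 90.0]
wrist_force: [0.2, 0.5, -2.7]
opening: 0.0369
grasp_force: 40.8
```

{"api": "arm_command", "payload": {"series": [[0, 0, 0.008, 0], [0, 0, 0.014, 0], [0, 0, 0.018, 0], [0, 0, 0.02, 0], [0, 0, 0.02, 0]]}}

```text
time: 13.85
ee_pos: [0.5228, 0.3354, 0.1134]
tcp_rot: [179.9, -0.1, 90.0]
wrist_force: [-0.7, -0.4, 2.8]
opening: 0.0366
grasp_force: 41.4
```

{"api": "arm_command", "payload": {"series": [[0, 0, 0, 0], [0, 0, 0, 0], [0, 0, 0, 0], [0, 0, -0.01, 0], [0, 0, -0.04, 0]], "hand": 0.085}}

```text
time: 14.35
ee_pos: [0.5212, 0.3343, 0.1496]
tcp_rot: [-179.8, 0.1, 90.0]
wrist_force: [0.6, -0.1, -0.6]
opening: 0.085
grasp_force: 0.0
```

{"api": "arm_command", "payload": {"series": [[0, 0, -0.04, 0], [-0.01, 0.004, -0.08, 0], [-0.045, 0.016, -0.085, 0], [-0.09, 0.033, -0.085, 0], [-0.13, 0.048, -0.085, 0]]}}

```text
time: 14.85
ee_pos: [0.5709, 0.2037, 0.2379]
tcp_rot: [179.9, -0.0, 90.1]
wrist_force: [-0.3, 0.0, -0.2]
opening: 0.0846
grasp_force: 0.0
```

{"api": "arm_command", "payload": {"series": [[-0.03, 0.011, 0, 0], [-0.045, 0.017, 0, 0], [-0.045, 0.017, 0, 0], [-0.045, 0.017, 0, 0], [-0.045, 0.017, 0, 0]]}}

```text
time: 15.35
ee_pos: [0.587, 0.1613, 0.2367]
tcp_rot: [180.0, -0.0, 90.1]
wrist_force: [0.3, 0.4, -0.9]
opening: 0.0849
grasp_force: 0.0
```

```bash
python3 look.py w4 bottle:.004 spray_can:.004 new_filter:.004 bin:0 mat:0
```

```text
t 15.35 [0.587  0.1613 0.2367] [ 1.800e+02 -2.000e-02  9.007e+01]
bottle [(array([255.,  38.]), 0.62, array([0.5241, 0.3343, 0.004 ]))]
spray_can [(array([319., 210.]), 0.58, array([0.5889, 0.1562, 0.004 ]))]
new_filter [(array([362., 253.]), 0.76, array([0.6349, 0.1107, 0.004 ])), (array([204.,  46.]), 0.3, array([0.4717, 0.3306, 0.004 ]))]
bin []
mat [(array([200.,  44.]), 0.56, array([0.4661, 0.3336, 0.    ]))]
```

View pics/w4.png

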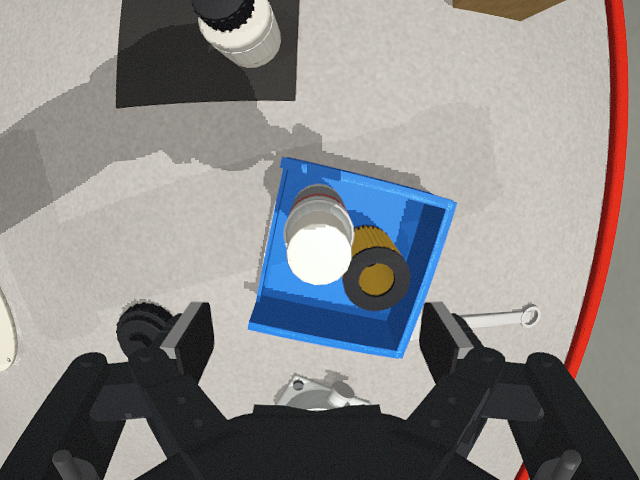

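The bottle stands upright on the mat at (245,30). The can's cap is at (320,254), between the fingers.

{"api": "arm_command", "payload": {"series": [[-0.001, 0, 0.03, 0], [-0.001, 0, 0.06, 0], [-0.001, 0, 0.09, 0], [-0.001, 0, 0.107, 0], [-0.001, 0, 0.115, 0]]}}

```text
time: 16.15
ee_pos: [0.5864, 0.159, 0.1194]
tcp_rot: [-179.9, 0.0, 90.0]
wrist_force: [0.1, 0.0, -0.6]
opening: 0.085
grasp_force: 0.0
```

{"api": "arm_command", "payload": {"series": [[0, 0, 0, 0], [0, 0, 0, 0], [0, 0, 0, 0], [0, 0, 0, 0], [0, 0, 0, 0]], "hand": 0.035}}

```text
time: 16.65
ee_pos: [0.588, 0.1592, 0.1231]
tcp_rot: [179.9, -0.0, 90.0]
wrist_force: [-0.4, 1.0, 6.6]
opening: 0.0422
grasp_force: 40.8
```

{"api": "arm_command", "payload": {"series": [[0, 0, 0, 0], [0, 0, 0, 0], [0, 0, -0.005, 0], [0, 0, -0.02, 0], [0, 0, -0.045, 0]]}}

```text
time: 17.15
ee_pos: [0.5866, 0.1588, 0.1662]
tcp_rot: [-179.8, 0.0, 90.0]
wrist_force: [0.7, -0.6, -1.3]
opening: 0.0421
grasp_force: 41.0
```

{"api": "arm_command", "payload": {"series": [[0, 0, -0.035, 0], [0, 0, -0.07, 0], [0, 0, -0.1, 0], [0.01, -0.01, -0.11, 0], [0.035, -0.033, -0.11, 0]]}}

```text
time: 17.65
ee_pos: [0.555, 0.1937, 0.278]
tcp_rot: [179.9, -0.0, 89.8]
wrist_force: [0.0, 0.6, -1.5]
opening: 0.0422
grasp_force: 41.4
```

{"api": "arm_command", "payload": {"series": [[0.03, -0.028, 0, 0], [0.06, -0.057, 0, 0], [0.09, -0.085, 0, 0], [0.12, -0.113, 0, 0], [0.135, -0.127, 0, 0]]}}

```text
time: 18.15
ee_pos: [0.4243, 0.331, 0.2763]
tcp_rot: [-179.9, -0.0, 90.1]
wrist_force: [0.6, -0.3, -1.5]
opening: 0.042
grasp_force: 41.4
```

{"api": "arm_command", "payload": {"series": [[0.005, -0.005, 0.025, 0], [0.005, -0.005, 0.06, 0], [0.005, -0.005, 0.09, 0], [0.005, -0.005, 0.115, 0], [0.005, -0.005, 0.135, 0]]}}

```text
time: 18.65
ee_pos: [0.4207, 0.3338, 0.1392]
tcp_rot: [-179.9, 0.1, 90.0]
wrist_force: [0.8, -0.2, -1.3]
opening: 0.0414
grasp_force: 41.5
```

{"api": "arm_command", "payload": {"series": [[0, 0, 0.008, 0], [0, 0, 0.014, 0], [0, 0, 0.018, 0], [0, 0, 0.02, 0], [0, 0, 0.02, 0]]}}

```text
time: 19.15
ee_pos: [0.4226, 0.3345, 0.1231]
tcp_rot: [179.9, -0.1, 90.0]
wrist_force: [-1.4, -0.6, 4.3]
opening: 0.0421
grasp_force: 41.8
```

{"api": "arm_command", "payload": {"series": [[0, 0, 0, 0], [0, 0, 0, 0], [0, 0, 0, 0], [0, 0, -0.01, 0], [0, 0, -0.045, 0]], "hand": 0.085}}

```text
time: 19.65
ee_pos: [0.4212, 0.3331, 0.1644]
tcp_rot: [-179.8, 0.2, 90.0]
wrist_force: [0.2, 0.8, -0.3]
opening: 0.0851
grasp_force: 0.0
```

{"api": "arm_command", "payload": {"series": [[0, 0, -0.045, 0], [0, 0, -0.075, 0], [-0.025, 0.024, -0.075, 0.1745], [-0.05, 0.048, -0.075, 0.35], [-0.075, 0.0715, -0.075, 0.5236]]}}

```text
time: 20.15
ee_pos: [0.4946, 0.2584, 0.2426]
tcp_rot: [180.0, -0.1, 63.9]
wrist_force: [0.7, -0.2, 0.4]
opening: 0.0852
grasp_force: 0.0
```

{"api": "arm_command", "payload": {"series": [[-0.006, 0.02, 0, 0.105], [-0.012, 0.04, 0, 0.21], [-0.018, 0.06, 0, 0.315], [-0.024, 0.08, 0, 0.42], [-0.0292, 0.0994, 0, 0.5236]]}}

```text
time: 20.65
ee_pos: [0.5713, 0.1887, 0.2423]
tcp_rot: [180.0, -0.0, 34.0]
wrist_force: [-0.1, 0.1, -0.2]
opening: 0.0849
grasp_force: 0.0
```

{"api": "arm_command", "payload": {"series": [[0.005, 0.02, 0, 0.105], [0.01, 0.04, 0, 0.21], [0.016, 0.06, 0, 0.315], [0.021, 0.08, 0, 0.42], [0.0259, 0.0981, 0, 0.5236]]}}

```text
time: 21.15
ee_pos: [0.6518, 0.0925, 0.242]
tcp_rot: [-178.6, 0.0, 7.6]
wrist_force: [0.5, 0.4, 0.3]
opening: 0.085
grasp_force: 0.0
```

{"api": "arm_command", "payload": {"series": [[0, 0, 0, 0], [0, 0, 0, 0], [0, 0, 0, 0], [0, 0, 0, 0], [0, 0, 0, 0]]}}

```text
time: 21.65
ee_pos: [0.6509, 0.093, 0.2419]
tcp_rot: [-178.7, 0.0, 7.6]
wrist_force: [0.8, -0.1, 0.9]
opening: 0.0851
grasp_force: 0.0
```

```bash
python3 look.py w5 bottle:.004 spray_can:.004 new_filter:.004 bin:0 housing:0
python3 - <<'E'
from h import *
c=bot.camera("side"); cv2.imwrite("pics/s2.png",c["color"])
E
```

```text
t 21.65 [0.6509 0.093  0.2419] [-1.7866e+02  2.0000e-02  7.6000e+00]
bottle [(array([120., 284.]), 0.98, array([0.5199, 0.3278, 0.004 ])), (array([122., 321.]), 0.36, array([0.4665, 0.3308, 0.004 ]))]
spray_can [(array([126., 350.]), 0.97, array([0.4205, 0.3303, 0.004 ]))]
new_filter []
bin [(array([295., 232.]), 0.62, array([0.6155, 0.117 , 0.    ]))]
housing [(array([484., 276.]), 0.76, array([ 0.5929, -0.1084,  0.    ]))]
```

View pics/w5.png

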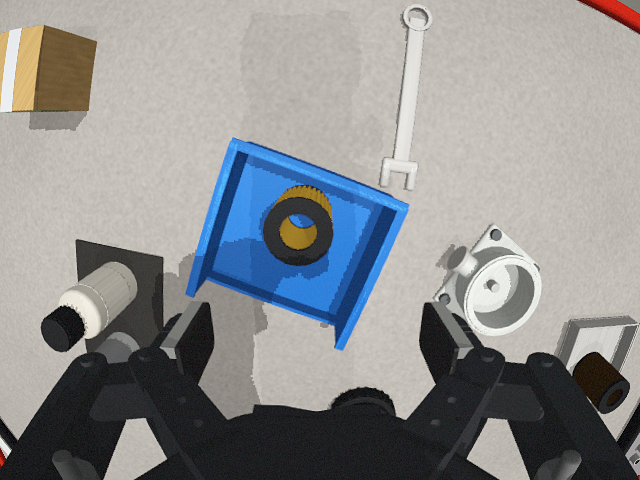

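View pics/s2.png

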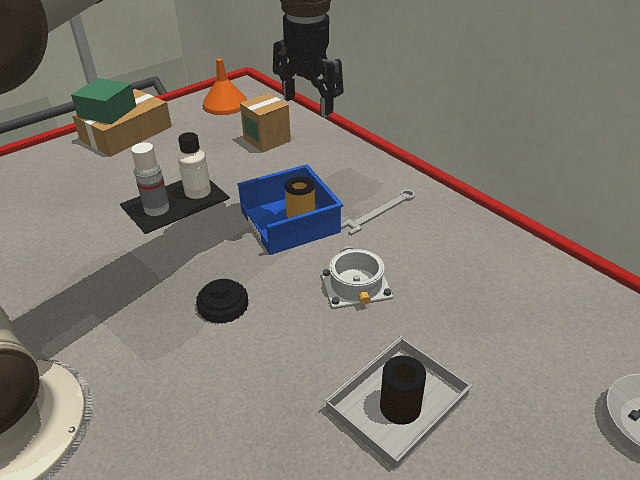

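Everything else is fine: the bottle and can stand on the mat at (193,175) and (150,185), and the used filter stands in the tray at (403,390). The new filter's ring is at (298,231) in the wrist view, but the wrist stands slightly tilted, so I'm checking the joints.

Run:
```python
from h import *
st=bot.get_obs(); c=bot.camera("wrist"); print(np.round(st["q"],2))
print(np.round(atz(c,(298,231),.084,st),4))
for n,p,z in [("rim",(499,290),.05),("rimL",(457,290),.05),("rimR",(541,290),.05)]: print(n,np.round(atz(c,p,z,st),4))
```

```text
[  7.47  21.16  30.41  99.28   1.34 179.94]
[0.6404 0.1102 0.084 ]
rim [ 0.597  -0.1046  0.05  ]
rimL [ 0.592  -0.0555  0.05  ]
rimR [ 0.6022 -0.16    0.05  ]
```

Joint 6 is at its limit (180° at this yaw), so I'll turn back a little. A closing direction about 25° off still clears the bin walls.

{"api": "arm_command", "payload": {"series": [[0, 0, 0, -0.05], [0, 0, 0, -0.1], [0, 0, 0, -0.15], [0, 0, 0, -0.15], [0, 0, 0, -0.15]]}}

```text
time: 22.55
ee_pos: [0.6512, 0.092, 0.2415]
tcp_rot: [-178.7, -0.2, 16.0]
wrist_force: [0.5, -0.5, 0.5]
opening: 0.0852
grasp_force: 0.0
```

Run:
```python
from h import *
for i in range(2):
    st=bot.get_obs(); bot.camera("wrist"); print(st["time"],np.round(st["q"],2),np.round(st["ee_pos"],4),np.round(st["tcp_rot"],2))
```

```text
22.55 [  7.46  21.17  30.41  99.28   1.34 171.43] [0.6512 0.092  0.2415] [-1.7867e+02 -1.6000e-01  1.6030e+01]
22.6 [  7.46  21.17  30.41  99.28   1.34 171.43] [0.6513 0.092  0.2415] [-1.7867e+02 -1.6000e-01  1.6030e+01]
```

The tool now leans 1.3° and stays that way, which is harmless if I convert the moves with the full rotation. I'll get tool-axis vectors from a script.

```bash
cat > d.py <<'E'
from h import *
import sys
# d.py x,y,z ... : successive world targets -> tool-axes steps from current measured pose
S=[]
st=bot.get_obs(); Rt=R.from_euler('xyz',st["tcp_rot"],degrees=True).as_matrix()
p=np.array(st["ee_pos"]); print(np.round(p,4),np.round(st["tcp_rot"],2),np.round(st["q"],1))
for a in sys.argv[1:]:
    t=np.array([float(v) for v in a.split(",")]); print(a,np.round(Rt.T@(t-p),4)); p=t
E
python3 d.py .637,.112,.2415 .637,.112,.0565 .637,.112,.1565 .589,-.1155,.1565 .589,-.1155,.0605
```

```text
[0.6513 0.092  0.2415] [-1.7867e+02 -1.7000e-01  1.6050e+01] [  7.5  21.2  30.4  99.3   1.3 171.4]
.637,.112,.2415 [-0.0082 -0.0231  0.0005]
.637,.112,.0565 [-0.0005  0.0043  0.1849]
.637,.112,.1565 [ 0.0003 -0.0023 -0.1   ]
.589,-.1155,.1565 [-0.109   0.2053 -0.0051]
.589,-.1155,.0605 [-0.0003  0.0022  0.096 ]
```

{"api": "arm_command", "payload": {"series": [[-0.008, -0.023, 0.0005, 0], [-0.008, -0.022, 0.035, 0], [-0.0085, -0.021, 0.075, 0], [-0.0085, -0.0205, 0.115, 0], [-0.0085, -0.02, 0.14, 0]]}}

```text
time: 23.15
ee_pos: [0.6358, 0.112, 0.0987]
tcp_rot: [-178.7, 0.0, 16.1]
wrist_force: [0.2, -0.3, -0.4]
opening: 0.0847
grasp_force: 0.0
```

```bash
python3 d.py .637,.112,.0565; python3 look.py w6 new_filter:.004
```

```text
[0.6358 0.112  0.0987] [-1.7865e+02  1.0000e-02  1.6070e+01] [  9.4  17.7  10.2  82.6   1.3 173.3]
.637,.112,.0565 [0.0012 0.0014 0.0422]
t 23.15 [0.6358 0.112  0.0987] [-1.7865e+02  1.0000e-02  1.6070e+01]
new_filter [(array([322., 242.]), 0.89, array([0.637 , 0.1115, 0.004 ]))]
```

View pics/w6.png

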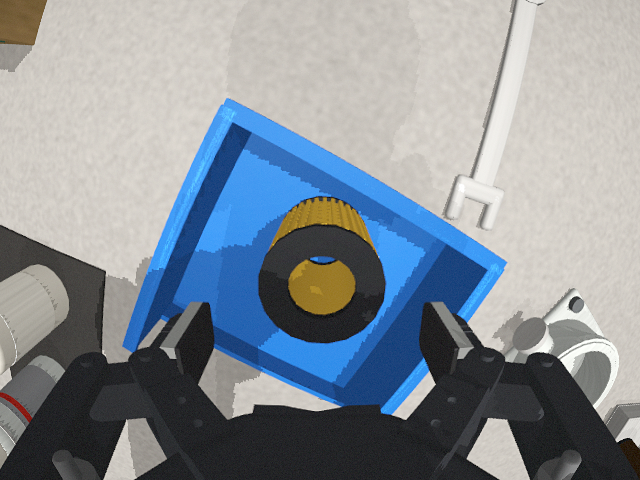

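The new filter's ring at (321,284) sits centred between the open fingers, which are clear of the bin walls. Descending to grip.

{"api": "arm_command", "payload": {"series": [[0, 0, 0.015, 0], [0, 0.001, 0.03, 0], [0, 0.001, 0.04, 0], [0, 0.001, 0.044, 0], [0, 0.001, 0.0445, 0]]}}

```text
time: 23.75
ee_pos: [0.637, 0.1122, 0.057]
tcp_rot: [-178.7, -0.1, 16.1]
wrist_force: [-0.4, -0.3, -0.4]
opening: 0.0849
grasp_force: 0.0
```

{"api": "arm_command", "payload": {"series": [[0, 0, 0, 0], [0, 0, 0, 0], [0, 0, 0, 0], [0, 0, 0, 0], [0, 0, 0, 0]], "hand": 0.05}}

```text
time: 24.25
ee_pos: [0.6378, 0.1123, 0.0588]
tcp_rot: [-178.7, -0.3, 16.1]
wrist_force: [-0.1, -0.3, 5.8]
opening: 0.0584
grasp_force: 43.4
```

{"api": "arm_command", "payload": {"series": [[0, 0, 0, 0], [0, 0, 0, 0], [0, 0, -0.005, 0], [0, -0.001, -0.03, 0], [0, -0.0015, -0.06, 0]]}}

```text
time: 24.75
ee_pos: [0.636, 0.1121, 0.1169]
tcp_rot: [-178.6, 0.0, 16.1]
wrist_force: [0.3, -0.4, -0.2]
opening: 0.0582
grasp_force: 43.1
```

{"api": "arm_command", "payload": {"series": [[0, -0.001, -0.035, 0], [0, -0.001, -0.05, 0], [0, -0.001, -0.05, 0], [0, -0.001, -0.05, 0], [0, -0.001, -0.05, 0]]}}

```text
time: 25.25
ee_pos: [0.6362, 0.112, 0.1657]
tcp_rot: [-178.7, -0.0, 16.1]
wrist_force: [-0.2, -1.3, 0.3]
opening: 0.0581
grasp_force: 43.1
```

```bash
python3 d.py .589,-.1155,.165 .589,-.1155,.0605
python3 - <<'E'
from h import *
c=bot.camera("top"); print([(m["location"],m["confidence"],np.round(atz(c,m["location"],0),4)) for m in bot.mark_of("top","housing")[:2]])
E
```

```text
[0.6362 0.112  0.1657] [-1.7865e+02 -2.0000e-02  1.6120e+01] [  9.4  17.8  17.6  90.    1.3 173.3]
.589,-.1155,.165 [-0.1085  0.2054 -0.0042]
.589,-.1155,.0605 [-0.      0.0025  0.1045]
[([366.5, 235.5], 0.82, array([ 0.5816, -0.1171,  0.    ]))]
```

{"api": "arm_command", "payload": {"series": [[-0.018, 0.034, -0.0007, 0], [-0.038, 0.071, -0.0015, 0], [-0.058, 0.11, -0.0022, 0], [-0.078, 0.148, -0.003, 0], [-0.096, 0.182, -0.004, 0]]}}

```text
time: 25.85
ee_pos: [0.5941, -0.0912, 0.1661]
tcp_rot: [-178.6, -0.1, 16.1]
wrist_force: [0.3, 0.3, -0.6]
opening: 0.0581
grasp_force: 43.1
```

{"api": "arm_command", "payload": {"series": [[-0.0125, 0.0234, 0, 0], [-0.0125, 0.0234, 0, 0], [-0.0125, 0.0245, 0.03, 0], [-0.0125, 0.0245, 0.04, 0], [-0.0125, 0.0245, 0.04, 0]]}}

```text
time: 26.35
ee_pos: [0.5887, -0.1146, 0.1241]
tcp_rot: [-178.6, 0.0, 16.2]
wrist_force: [-0.4, -0.1, -0.3]
opening: 0.0584
grasp_force: 43.1
```

```bash
python3 d.py .589,-.1155,.0605; python3 look.py w7 housing:0
```

```text
[ 0.5887 -0.1146  0.1241] [-1.7855e+02  5.0000e-02  1.6160e+01] [-11.6  11.7   5.7  84.7   1.3 152.2]
.589,-.1155,.0605 [0.0001 0.0026 0.0635]
t 26.35 [ 0.5887 -0.1146  0.1241] [-1.7855e+02  5.0000e-02  1.6160e+01]
housing []
```

View pics/w7.png

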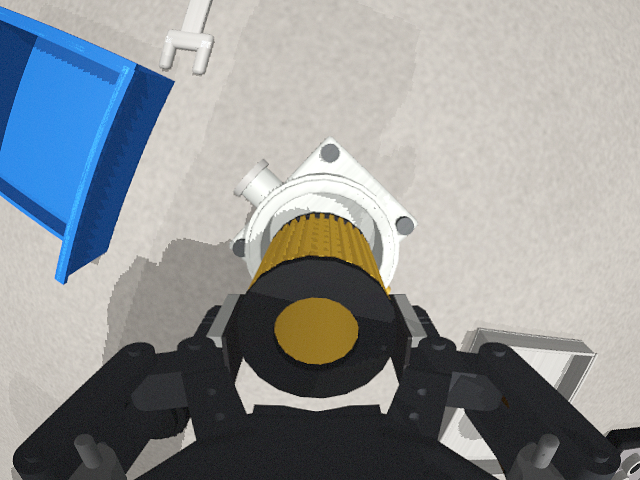

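The filter is held straight over the bowl. The outer rim runs from (244,247) to (398,247) with its top at (320,173), so I'm checking the alignment with those points.

Run:
```python
from h import *
st=bot.get_obs(); c=bot.camera("wrist")
P=[atz(c,p,.05,st)[:2] for p in [(244,247),(398,247),(320,173),(266,198),(375,200)]]
A=np.array([[2*x,2*y,1] for x,y in P]); s=np.linalg.lstsq(A,[x*x+y*y for x,y in P],rcond=None)[0]
print(np.round(P,4),np.round(s[:2],4),np.sqrt(s[2]+s[0]**2+s[1]**2))
```

```text
[[ 0.5797 -0.0683]
 [ 0.6071 -0.1603]
 [ 0.6369 -0.1011]
 [ 0.6135 -0.0742]
 [ 0.6309 -0.137 ]] [ 0.5899 -0.1151] 0.0477764737622013
```

{"api": "arm_command", "payload": {"series": [[0.001, 0.0005, 0.012, 0], [0.001, 0.001, 0.024, 0], [0.001, 0.001, 0.036, 0], [0.001, 0.0013, 0.048, 0], [0.001, 0.0013, 0.056, 0]]}}

```text
time: 27.0
ee_pos: [0.5903, -0.1151, 0.0685]
tcp_rot: [-178.6, -0.1, 16.1]
wrist_force: [-0.5, 0.5, -0.8]
opening: 0.058
grasp_force: 43.2
```

{"api": "arm_command", "payload": {"series": [[0, 0, 0.003, 0], [0, 0, 0.006, 0], [0, 0, 0.0085, 0], [0, 0, 0.0085, 0], [0, 0, 0.0085, 0]]}}

```text
time: 27.5
ee_pos: [0.5912, -0.1151, 0.0628]
tcp_rot: [-178.7, -0.2, 16.1]
wrist_force: [-1.9, 0.2, 4.2]
opening: 0.0582
grasp_force: 43.7
```

{"api": "arm_command", "payload": {"series": [[0, 0, 0, 0], [0, 0, 0, 0], [0, 0, 0, 0], [0, 0, -0.01, 0], [0, -0.001, -0.035, 0]], "hand": 0.085}}

```text
time: 28.0
ee_pos: [0.5895, -0.1147, 0.0955]
tcp_rot: [-178.6, 0.0, 16.1]
wrist_force: [0.2, 0.3, -0.8]
opening: 0.0849
grasp_force: 0.0
```

{"api": "arm_command", "payload": {"series": [[0, -0.001, -0.035, -0.12], [0, -0.002, -0.07, -0.24], [0, -0.003, -0.105, -0.37], [0, -0.0035, -0.135, -0.5], [0, -0.0035, -0.135, -0.62]]}}

```text
time: 28.5
ee_pos: [0.5914, -0.1149, 0.2377]
tcp_rot: [-179.4, -1.1, 51.9]
wrist_force: [-0.6, -0.1, 0.4]
opening: 0.0851
grasp_force: 0.0
```

{"api": "arm_command", "payload": {"series": [[0, 0, 0, -0.13], [0, 0, 0, -0.27], [0, 0, 0, -0.4], [0, 0, 0, -0.54], [0, 0, 0, -0.67]]}}

```text
time: 29.0
ee_pos: [0.5902, -0.1146, 0.2327]
tcp_rot: [-179.8, -1.3, 90.4]
wrist_force: [-0.4, -0.5, -0.3]
opening: 0.0848
grasp_force: 0.0
```

```bash
python3 - <<'E'
from h import *
c=bot.camera("wrist"); cv2.imwrite("pics/w8.png",c["color"])
E
python3 d.py .5225,.335,.2417 .5225,.335,.1117 .5225,.335,.2767
```

```text
[ 0.5902 -0.1146  0.2327] [-179.84   -1.32   90.77] [-11.6  12.7  19.   96.7   1.3  77.6]
.5225,.335,.2417 [ 0.4506 -0.0616  0.0015]
.5225,.335,.1117 [-0.003   0.0004  0.13  ]
.5225,.335,.2767 [ 0.0038 -0.0005 -0.165 ]
```

View pics/w8.png

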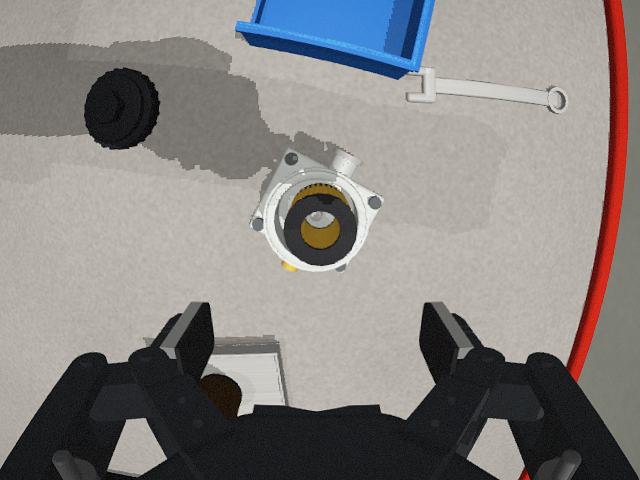

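The new filter sits in the bowl with its ring at (320,229), like the used one before it. Next I fetch the bottle.

{"api": "arm_command", "payload": {"series": [[0.025, -0.003, 0, 0], [0.07, -0.01, 0, 0], [0.117, -0.016, 0, 0], [0.164, -0.022, 0, 0], [0.21, -0.028, 0, 0]]}}

```text
time: 29.55
ee_pos: [0.5616, 0.097, 0.2377]
tcp_rot: [-179.8, -1.3, 89.8]
wrist_force: [0.3, 0.3, -0.0]
opening: 0.085
grasp_force: 0.0
```

{"api": "arm_command", "payload": {"series": [[0.047, -0.006, 0, 0], [0.094, -0.013, 0, 0], [0.14, -0.02, 0, 0], [0.185, -0.026, 0, 0], [0.225, -0.031, 0, 0]]}}

```text
time: 30.05
ee_pos: [0.5303, 0.3224, 0.243]
tcp_rot: [-179.8, -1.3, 89.9]
wrist_force: [0.4, -0.6, -0.9]
opening: 0.0851
grasp_force: 0.0
```

{"api": "arm_command", "payload": {"series": [[0.0155, -0.0025, 0.001, 0], [0.0155, -0.0025, 0.001, 0], [0.0155, -0.0025, 0.001, 0], [0.0155, -0.0025, 0.001, 0], [0.0155, -0.0025, 0.001, 0]]}}

```text
time: 30.55
ee_pos: [0.529, 0.3344, 0.242]
tcp_rot: [-179.8, -1.3, 89.9]
wrist_force: [0.1, -0.7, -0.7]
opening: 0.0848
grasp_force: 0.0
```

```bash
python3 d.py .5225,.335,.2417 .5225,.335,.1127; python3 look.py w9 bottle:.004 spray_can:.004
```

```text
[0.529  0.3344 0.242 ] [-179.81   -1.33   89.91] [ 31.7  15.6  23.4  97.3   1.2 121.8]
.5225,.335,.2417 [ 0.0006 -0.0065  0.0003]
.5225,.335,.1127 [-0.003   0.0004  0.129 ]
t 30.55 [0.529  0.3344 0.242 ] [-179.81   -1.33   89.91]
bottle [(array([314., 209.]), 0.79, array([0.5244, 0.3353, 0.004 ]))]
spray_can [(array([222., 212.]), 0.62, array([0.4263, 0.3327, 0.004 ])), (array([262., 209.]), 0.31, array([0.4699, 0.3353, 0.004 ]))]
```

{"api": "arm_command", "payload": {"series": [[0, -0.006, 0.025, 0], [-0.001, -0.006, 0.06, 0], [-0.002, -0.006, 0.095, 0], [-0.0025, -0.006, 0.12, 0], [-0.0025, -0.006, 0.1295, 0]]}}

```text
time: 31.2
ee_pos: [0.521, 0.3352, 0.1092]
tcp_rot: [-179.6, -1.2, 90.0]
wrist_force: [-0.9, 0.2, -0.8]
opening: 0.0849
grasp_force: 0.0
```

{"api": "arm_command", "payload": {"series": [[0, 0, 0, 0], [0, 0, 0, 0], [0, 0, 0, 0], [0, 0, 0, 0], [0, 0, 0, 0]], "hand": 0.03}}

```text
time: 31.7
ee_pos: [0.5228, 0.3367, 0.1141]
tcp_rot: [-179.9, -1.4, 90.0]
wrist_force: [-0.4, -0.4, 6.4]
opening: 0.0364
grasp_force: 40.2
```

```bash
python3 d.py .5225,.335,.2767 .5725,.0953,.2767 .5725,.0953,.130 .5725,.0953,.1127
```

```text
[0.5228 0.3367 0.1141] [-179.93   -1.41   90.03] [ 32.2  13.4   6.6  82.5   1.2 122.2]
.5225,.335,.2767 [ 0.0023 -0.0005 -0.1626]
.5725,.0953,.2767 [-0.2397  0.0499 -0.006 ]
.5725,.0953,.130 [-0.0036  0.0002  0.1467]
.5725,.0953,.1127 [-0.0004  0.      0.0173]
```

{"api": "arm_command", "payload": {"series": [[0, 0, -0.003, 0], [0.001, 0, -0.025, 0], [0.002, 0, -0.065, 0], [0.003, 0, -0.105, 0], [0.004, 0, -0.14, 0]]}}

```text
time: 32.2
ee_pos: [0.5224, 0.3369, 0.2543]
tcp_rot: [-179.8, -1.3, 90.0]
wrist_force: [0.6, 0.2, -2.9]
opening: 0.0368
grasp_force: 41.0
```

{"api": "arm_command", "payload": {"series": [[0, 0, -0.02, 0], [-0.025, 0.005, -0.0256, 0], [-0.07, 0.015, -0.027, 0], [-0.115, 0.024, -0.028, 0], [-0.16, 0.033, -0.029, 0]]}}

```text
time: 32.7
ee_pos: [0.5558, 0.175, 0.2774]
tcp_rot: [-179.8, -1.3, 90.1]
wrist_force: [0.6, 0.3, -1.6]
opening: 0.0369
grasp_force: 41.1
```

{"api": "arm_command", "payload": {"series": [[-0.04, 0.008, -0.001, 0], [-0.07, 0.015, -0.0016, 0], [-0.08, 0.017, -0.0018, 0], [-0.08, 0.017, -0.0018, 0], [-0.08, 0.017, -0.0018, 0]]}}

```text
time: 33.2
ee_pos: [0.5727, 0.0971, 0.2772]
tcp_rot: [-179.8, -1.3, 90.0]
wrist_force: [0.1, -0.4, -2.0]
opening: 0.0373
grasp_force: 41.1
```

```bash
python3 d.py .5725,.0965,.130 .5725,.0965,.1125
```

```text
[0.5727 0.0971 0.2772] [-179.77   -1.34   90.03] [  9.   10.7  21.7 100.9   1.4  98.9]
.5725,.0965,.130 [-0.0041  0.0004  0.1471]
.5725,.0965,.1125 [-0.0004  0.0001  0.0175]
```

{"api": "arm_command", "payload": {"series": [[-0.001, 0, 0.035, 0], [-0.002, 0, 0.07, 0], [-0.003, 0, 0.105, 0], [-0.0035, 0, 0.132, 0], [-0.004, 0, 0.147, 0]]}}

```text
time: 33.7
ee_pos: [0.5709, 0.0972, 0.1275]
tcp_rot: [-179.6, -1.3, 90.1]
wrist_force: [-0.5, 0.9, -2.6]
opening: 0.037
grasp_force: 41.1
```

{"api": "arm_command", "payload": {"series": [[0, 0, 0.006, 0], [-0.0005, 0, 0.011, 0], [-0.0005, 0, 0.0155, 0], [-0.0005, 0, 0.0175, 0], [-0.0005, 0, 0.0175, 0]]}}

```text
time: 34.2
ee_pos: [0.5728, 0.0958, 0.1141]
tcp_rot: [-179.9, -1.3, 90.0]
wrist_force: [-1.6, -0.0, 1.6]
opening: 0.037
grasp_force: 41.7
```

{"api": "arm_command", "payload": {"series": [[0, 0, 0, 0], [0, 0, 0, 0], [0, 0, 0, 0], [0, 0, -0.01, 0], [0.001, 0, -0.04, 0]], "hand": 0.085}}

```text
time: 34.7
ee_pos: [0.571, 0.0955, 0.1509]
tcp_rot: [-179.5, -1.3, 90.0]
wrist_force: [0.3, 0.3, 0.2]
opening: 0.0849
grasp_force: 0.0
```

{"api": "arm_command", "payload": {"series": [[0.001, 0, -0.04, 0], [0.003, 0, -0.08, 0], [0.03, -0.017, -0.09, 0], [0.065, -0.04, -0.089, 0], [0.1, -0.062, -0.088, 0]]}}

```text
time: 35.2
ee_pos: [0.5102, 0.1944, 0.2446]
tcp_rot: [-179.9, -1.4, 89.9]
wrist_force: [0.3, 0.4, -0.4]
opening: 0.0851
grasp_force: 0.0
```

{"api": "arm_command", "payload": {"series": [[0.035, -0.023, 0.001, 0], [0.07, -0.046, 0.0015, 0], [0.105, -0.068, 0.002, 0], [0.13, -0.084, 0.003, 0], [0.137, -0.088, 0.003, 0]]}}

```text
time: 35.7
ee_pos: [0.421, 0.3327, 0.2445]
tcp_rot: [-179.8, -1.4, 90.2]
wrist_force: [-0.2, 0.0, 0.5]
opening: 0.085
grasp_force: 0.0
```

{"api": "arm_command", "payload": {"series": [[0, 0, 0, 0], [0, 0, 0, 0], [0, 0, 0, 0], [0, 0, 0, 0], [0, 0, 0, 0]]}}

```text
time: 36.2
ee_pos: [0.423, 0.33, 0.2437]
tcp_rot: [-179.8, -1.3, 90.0]
wrist_force: [-0.3, 0.9, -0.3]
opening: 0.085
grasp_force: 0.0
```

```bash
python3 d.py .4226,.3345,.18 .4226,.3345,.122; python3 look.py w10 bottle:.004 spray_can:.004
```

```text
[0.423  0.33   0.2437] [-179.79   -1.32   89.96] [ 37.3   2.7   9.1  95.7   1.2 127.4]
.4226,.3345,.18 [ 0.003  -0.0002  0.0638]
.4226,.3345,.122 [-0.0013  0.0002  0.058 ]
t 36.2 [0.423  0.33   0.2437] [-179.79   -1.32   89.96]
bottle [(array([433., 389.]), 0.67, array([0.5752, 0.0925, 0.004 ]))]
spray_can [(array([320., 204.]), 0.56, array([0.425 , 0.3357, 0.004 ]))]
```

{"api": "arm_command", "payload": {"series": [[0.003, 0, 0.03, 0], [0.003, 0, 0.06, 0], [0.0025, 0, 0.09, 0], [0.002, 0, 0.112, 0], [0.002, 0, 0.1215, 0]]}}

```text
time: 36.85
ee_pos: [0.4213, 0.3348, 0.1199]
tcp_rot: [-179.7, -1.2, 90.0]
wrist_force: [-0.1, 0.6, 0.8]
opening: 0.0847
grasp_force: 0.0
```

{"api": "arm_command", "payload": {"series": [[0, 0, 0, 0], [0, 0, 0, 0], [0, 0, 0, 0], [0, 0, 0, 0], [0, 0, 0, 0]], "hand": 0.035}}

```text
time: 37.35
ee_pos: [0.4228, 0.336, 0.124]
tcp_rot: [-179.9, -1.4, 90.0]
wrist_force: [-0.2, -1.6, 6.2]
opening: 0.0425
grasp_force: 40.6
```

```bash
python3 d.py .4226,.3345,.287 .5877,.1595,.287 .5877,.1595,.1220
```

```text
[0.4228 0.336  0.124 ] [-179.91   -1.42   90.03] [ 37.9   2.   -4.9  82.3   1.2 127.8]
.4226,.3345,.287 [ 0.0026 -0.0004 -0.163 ]
.5877,.1595,.287 [-0.175   0.165  -0.0046]
.5877,.1595,.1220 [-0.0041  0.0002  0.1649]
```

{"api": "arm_command", "payload": {"series": [[0, 0, -0.003, 0], [0.001, 0, -0.025, 0], [0.002, 0, -0.065, 0], [0.003, 0, -0.105, 0], [0.004, 0, -0.14, 0]]}}

```text
time: 37.85
ee_pos: [0.4224, 0.3361, 0.2644]
tcp_rot: [-179.8, -1.3, 90.0]
wrist_force: [0.7, 0.9, -2.0]
opening: 0.0421
grasp_force: 41.2
```

{"api": "arm_command", "payload": {"series": [[0, 0, -0.02, 0], [-0.015, 0.014, -0.025, 0], [-0.045, 0.042, -0.026, 0], [-0.075, 0.071, -0.027, 0], [-0.105, 0.099, -0.0275, 0]]}}

```text
time: 38.35
ee_pos: [0.5226, 0.2296, 0.2872]
tcp_rot: [-179.8, -1.3, 90.1]
wrist_force: [0.7, 1.2, -1.5]
opening: 0.0419
grasp_force: 41.3
```

{"api": "arm_command", "payload": {"series": [[-0.03, 0.028, -0.001, 0], [-0.06, 0.057, -0.0015, 0], [-0.07, 0.066, -0.0015, 0], [-0.07, 0.066, -0.0015, 0], [-0.07, 0.066, -0.0015, 0]]}}

```text
time: 38.85
ee_pos: [0.5874, 0.161, 0.2865]
tcp_rot: [-179.7, -1.3, 90.0]
wrist_force: [-0.5, -0.4, -1.2]
opening: 0.0421
grasp_force: 41.4
```

```bash
python3 d.py .588,.1607,.137 .588,.1607,.122
```

```text
[0.5874 0.161  0.2865] [-179.75   -1.33   90.01] [ 14.7  15.3  28.1 102.7   1.4 104.7]
.588,.1607,.137 [-0.0038  0.0012  0.1495]
.588,.1607,.122 [-0.0003  0.0001  0.015 ]
```

{"api": "arm_command", "payload": {"series": [[-0.001, 0.0005, 0.035, 0], [-0.002, 0.0005, 0.07, 0], [-0.003, 0.0005, 0.105, 0], [-0.0035, 0.0005, 0.135, 0], [-0.0038, 0.0005, 0.149, 0]]}}

```text
time: 39.35
ee_pos: [0.5857, 0.1614, 0.135]
tcp_rot: [-179.6, -1.3, 90.1]
wrist_force: [0.2, 0.2, -1.5]
opening: 0.0421
grasp_force: 41.4
```

{"api": "arm_command", "payload": {"series": [[0, 0, 0.006, 0], [0, 0, 0.011, 0], [-0.0003, 0, 0.0145, 0], [-0.0003, 0, 0.016, 0], [-0.0003, 0, 0.016, 0]]}}

```text
time: 39.85
ee_pos: [0.5885, 0.1607, 0.124]
tcp_rot: [-180.0, -1.4, 90.0]
wrist_force: [-0.0, 0.2, 5.3]
opening: 0.042
grasp_force: 42.1
```

Contact reached at the same height as before, so I'll release, rise and check.

{"api": "arm_command", "payload": {"series": [[0, 0, 0, 0], [0, 0, 0, 0], [0, 0, 0, 0], [0, 0, -0.01, 0], [0.001, 0, -0.04, 0]], "hand": 0.085}}

```text
time: 40.35
ee_pos: [0.5866, 0.1601, 0.1598]
tcp_rot: [-179.5, -1.3, 90.0]
wrist_force: [0.9, -0.5, 0.4]
opening: 0.085
grasp_force: 0.0
```

{"api": "arm_command", "payload": {"series": [[0.001, 0, -0.04, 0], [0.002, 0, -0.08, 0], [0.002, -0.03, -0.1, 0], [0.002, -0.07, -0.1, 0], [0.002, -0.1, -0.1, 0]]}}

```text
time: 40.85
ee_pos: [0.487, 0.1601, 0.2636]
tcp_rot: [-179.9, -1.4, 90.0]
wrist_force: [0.3, 0.5, 0.8]
opening: 0.0852
grasp_force: 0.0
```

{"api": "arm_command", "payload": {"series": [[0, 0, 0, 0], [0, 0, 0, 0], [0, 0, 0, 0], [0, 0, 0, 0], [0, 0, 0, 0]]}}

```text
time: 41.35
ee_pos: [0.4887, 0.1601, 0.2615]
tcp_rot: [-179.7, -1.3, 90.0]
wrist_force: [0.6, -0.6, 0.9]
opening: 0.0852
grasp_force: 0.0
```

```bash
python3 look.py w11 bottle:.004 spray_can:.004
python3 - <<'E'
from h import *
c=bot.camera("side"); cv2.imwrite("pics/s3.png",c["color"])
for t,z in dict(used_filter=.003,new_filter=.008,bottle=.004,spray_can=.004).items():
    print(t,[(np.round(m["location"]),round(m["confidence"],2),np.round(atz(c,m["location"],z),3)) for m in bot.mark_of("side",t)[:1]])
E
```

```text
t 41.35 [0.4887 0.1601 0.2615] [-179.74   -1.31   90.01]
bottle [(array([391., 265.]), 0.67, array([0.5732, 0.092 , 0.004 ]))]
spray_can [(array([409., 212.]), 0.66, array([0.59 , 0.155, 0.004]))]
used_filter [(array([400., 405.]), 0.63, array([ 0.469, -0.347,  0.003]))]
new_filter [(array([357., 280.]), 0.92, array([ 0.597, -0.111,  0.008]))]
bottle []
spray_can [(array([266., 216.]), 0.85, array([0.588, 0.159, 0.004]))]
```

View pics/s3.png

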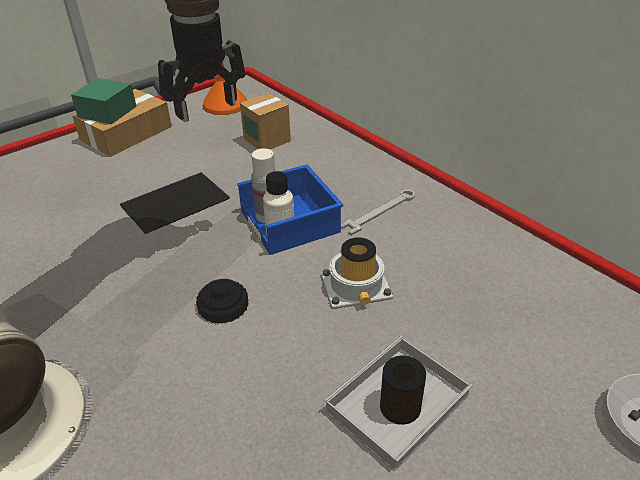

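The side view shows the can (263,185) and the bottle (278,195) back upright in the bin. The new filter is seated in the bowl at (358,258), the used one stands in the tray at (403,390), and the cap and wrench haven't moved. Handing in.

```bash
python3 -c "
from workcell import bot
print(bot.job_done())"
```

```text
the job is handed in; nothing more can be done
None
```

The cartridge is changed and the job handed in at about 41 s: the used filter stands in the tray, the new one is fully down in the housing bowl, the bottle and spray can are back in the bin within a few millimetres of where they stood, and the housing cap and wrench were not touched.

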